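Pull the yellow-ringed objective out of its snap-in holder

TASK

Pull the microscope objective with the yellow ring straight up out of its snap-in socket in the black holder and put it in the green tray, lying or standing. Set it down rather than dropping it, and leave the other two objectives seated in their sockets.

Things in the scene. Friction and masses are not known exactly. Their poses are not given: they have to be found in the camera images.
- obj_yellow: Objective with a yellow ring, ~0.15 kg, upright in one of 3 sockets of a black holder. Origin: on its axis at the shoulder, 36 mm above the bench when seated on the holder; z up. Above it: round barrel, 30 mm diameter, 34 mm tall (grip this), then a 20 mm nose to 46 mm. Below: stub, 21 mm diameter, 24 mm deep in the socket, held by sprung jaws; a straight upward pull of about 12 N frees it.
- obj_red: Objective of the same shape with a red ring, in another socket; stays seated. Origin and axes as the yellow one's. The holder is a block 56 mm wide, 206 mm long plus low end flanges, 36 mm high, fixed to the bench; its 3 sockets are 68 mm apart in a row. At the start each objective's y axis lies along the row, its x axis across it. Any objective may be in any socket.
- obj_blue: Objective of the same shape with a blue ring, in another socket of the same holder; stays seated. Origin and axes as the yellow one's.
- tray: Shallow open green tray fixed to the bench, 130 x 130 mm outside, 122 x 122 mm inside, walls 18 mm high and 4 mm thick, floor 4 mm above the bench. Origin: centre of its underside, on the bench; x and y run along its sides, z up. A tall fixed microscope stands behind them: eyepieces overhang to x = 0.54 m at y = 0.07 to 0.22 m, 0.35 m high; swing across in front of it, x below 0.4 m.

How it is judged:
On the way:
1. the yellow-ringed objective is pulled clear of its socket (height (world z) of obj_yellow above 0.062 m), for 0.1 s.
At the end, for the whole second after the job is handed in: The yellow-ringed objective is at rest in the tray (its origin within 55 mm of the tray's centre along both sides and below 45 mm height), standing or lying, and the red- and blue-ringed ones are still in their sockets (moved less than 6 mm) (x of obj_yellow in the frame of tray between -0.055 and 0.055 m and y of obj_yellow in the frame of tray between -0.055 and 0.055 m and height (world z) of obj_yellow below 0.045 m and linear speed of obj_yellow below 0.03 m/s and distance of each of obj_red, obj_blue from where it was at the start of the episode below 0.006 m); the robot touches nothing.
It fails at once if the yellow-ringed objective is dropped (falls free faster than 0.9 m/s, a drop of about 40 mm) (linear speed of obj_yellow above 0.9 m/s and contact force between the fingers and obj_yellow below 0.1 N).
It fails at once if another objective is pulled out of its socket (distance of any of obj_red, obj_blue from where it was at the start of the episode above 0.012 m).
It also fails if it takes over 43 s, if anything falls off the work surface, if the arm or the gripper's body presses on something with over 40 N, if the wrist force passes 120 N, or if a joint passes its speed limit or range.

ROBOT

A 6-joint arm with a two-finger parallel gripper is mounted at the origin on a cart in front of the work surface, level with it; the furniture and walls round the work are solid. World frame = base frame: x ahead of the robot, y to its left, z up, the work surface at z = 0. Lengths are in m, angles in rad, forces in N, time in s.
With the tool pointing down it reaches from about 0.325 to 0.85 m from the base axis. Payload 15.5 kg.
Tool frame: the origin (TCP) lies midway between the tips of the shut fingers; the grasp point (between the pads) lies 19 mm behind it; z points along the fingers, x is the direction in which the jaws open and shut, and the axes are right-handed (so a half turn about z gives the same grasp; the last joint's range is limited). The gripper opens to 91 mm and grips with 3 to 60 N. Pads are 32 mm wide; open, the fingers measure 118 mm over their backs; the gripper's body (76 mm by 178 mm) begins 60 mm behind the grasp point.
Start: joints at [1.087, 0.494, 1.345, -0, 1.302, -0.096], TCP at [0.236, 0.579, 0.179] pointing down, gripper open.
Joint ranges: [-2.91, 2.91], [-0.82, 2.16], [0.22, 2.67], [-1.22, 4.37], [0.12, 2.79], [-3.08, 3.08]. Speed limits (rad/s): [1.89, 1.89, 2.57, 3.01, 3.01, 3.01].

INTERFACE

Orientations are given as a rotation vector (axis times angle).
In Python, from plant import readout, cams, workorder gives the robot as it stands.
- The arm moves only by the tool drive_tool, never from a script. Its argument "series" is text: rows parted by semicolons, each of 7 numbers parted by spaces: the shift along the tool's x, y, z in units of 0.02 m (1.0 is 0.02 m), then the turn, a rotation vector about the tool's x, y, z in units of 6 degrees (1.0 is 6 degrees), then the finger opening in mm, from 0 to 91.2. In form: dx dy dz rx ry rz hand; .... A call has exactly 5 rows; each row shifts and turns the commanded pose from where the row before left it, along the tool's axes as they then stand; what a row does not reach is not made up. A row lasts 1/8 s, in which the tool goes at most 62.5 mm and 10.7 degrees, less where a joint would pass 70% of its speed; a pose out of reach is approached as far as the arm can. A call with a number of a shift or a turn outside -1 to 1 is refused whole. A call with a gripper value outside its range is refused whole. The fingers move at their own pace and stop on an object; "squeeze" is the grip in N (left out, the last holds). Time passes only in rows, so rows that do not move let the fingers close, or fill a call up. It gives the time, the measured TCP pose, the force and the opening at its end, in the units of the state.
- readout.get_state(): the state, without advancing time (a new reading comes with each control period).
- cams.get_image(name): name is "side" or "top"; returns the picture (420x560x3 uint8, red, green, blue); there is no depth.
- cams.get_calibration(name): a dict with "mtx" (3x3 intrinsics, pixels), "distortion" ([k1, k2, p1, p2, k3] as OpenCV has them; the pictures are not rectified), "R" (3x3) and "t" (3): a world point X has camera coordinates R X + t. Camera axes: x right, y down, z forward; pixel columns grow to the right and rows downward; lengths in m; the calibration is good to about 2 mm. A picture is of the moment at which its call begins. get_calibration takes no time and is no camera call.
- workorder.close_job(): hands the job in, once; it reports no verdict.
The state is a dict: "time_s": time; "joint_positions": joint angles; "joint_velocities": joint speeds; "effort": joint torques, N m; "tool_pos": TCP position; "orientation": TCP orientation; "contact_force": force on the tool from outside, world axes, zero at the start; "wrist_torque": the same for the moment, N m; "grip_width": finger opening in m.
Only numpy, scipy, OpenCV 4.12 (cv2) and the standard library are available. Lean on these libraries where they do the work, as an engineer would, in place of code of your own. Each camera call takes 0.05 s, during which the arm holds its last target.

## Working session

There is one attempt and no reset: what is moved stays moved. The work goes in short steps, Python scripts to look and compute and a tool call to move; the robot and the scene stay as the last step left them, time stands still between calls to the robot, and variables do not carry over. Pictures are saved under pics/ and viewed, and the job is handed in when it is done.

Besides the shell and the picture viewer there is one more tool, called by a JSON object that holds its "method" and its "body". drive_tool: Moves the arm, as the interface text tells. Its arguments: {"type":"object","properties":{"series":{"type":"string"},"squeeze":{"type":"number"}},"required":["series"]}

```bash
mkdir -p pics
python3 - <<'E'
from plant import readout,cams
import cv2,numpy as np
print(readout.get_state())
for n in("top","side"):
    im=cams.get_image(n); cv2.imwrite(f"pics/{n}0.png",im[:,:,::-1]); c=cams.get_calibration(n); print(n,c)
E
```

```text
{'time_s': 0.0, 'joint_positions': array([ 1.08752474e+00,  4.94193326e-01,  1.34613829e+00,  7.02132568e-06,
        1.30251378e+00, -9.55422583e-02]), 'joint_velocities': array([-0.00156569,  0.00019028, -0.00080901,  0.00039815, -0.00028014,
        0.00136289]), 'effort': array([-1.44125013e-03, -8.78798819e+01, -3.81860089e+01,  7.06493785e-02,
        5.28752315e-02, -3.71550129e-05]), 'tool_pos': array([0.23612142, 0.57821319, 0.17882957]), 'orientation': array([ 2.60730501e+00,  1.75152898e+00, -1.73541866e-03]), 'contact_force': array([ 0.13526033,  0.66373164, -0.19799273]), 'wrist_torque': array([-0.00772025,  0.04304848,  0.02218713]), 'grip_width': 0.09170901638558772}
top {'mtx': array([[430.74062489,   0.        , 291.85645948],
       [  0.        , 430.74062489, 210.38403846],
       [  0.        ,   0.        ,   1.        ]]), 'distortion': array([-0.06470038,  0.        ,  0.        ,  0.        ,  0.        ]), 'R': array([[ 0.02113103, -0.99976333,  0.00517427],
       [-0.99611607, -0.02149586, -0.08538567],
       [ 0.08547669, -0.00334989, -0.99633454]]), 't': array([0.04026747, 0.46237405, 0.87615144])}
side {'mtx': array([[403.99245596,   0.        , 278.82200021],
       [  0.        , 403.99245596, 211.6536157 ],
       [  0.        ,   0.        ,   1.        ]]), 'distortion': array([-0.06878205,  0.        ,  0.        ,  0.        ,  0.        ]), 'R': array([[ 0.879269  , -0.47608165,  0.01524102],
       [-0.24443808, -0.47844988, -0.84340722],
       [ 0.40882277,  0.73785633, -0.53705864]]), 't': array([-0.37419111,  0.17788905,  0.69459764])}
```

View pics/top0.png

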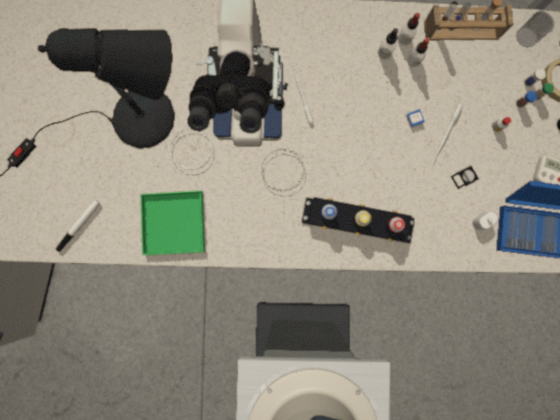

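View pics/side0.png

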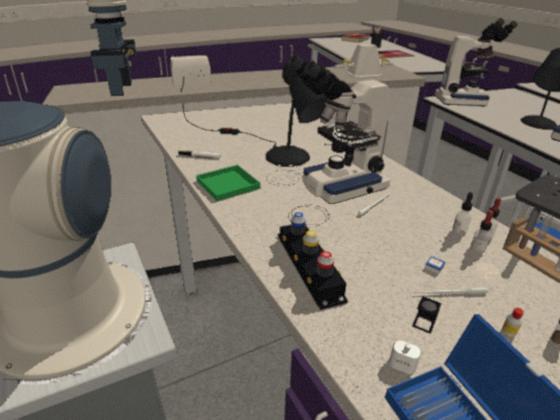

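The top view shows yellow in the middle socket at about (363,218), blue at (329,211) and red at (397,226). The tray centre is at about (173,224). I'll zoom in.

Run:
```python
import cv2,numpy as np
a=cv2.imread("pics/top0.png")
cv2.imwrite("pics/tz.png",cv2.resize(a[185:255,295:420],None,fx=6,fy=6,interpolation=cv2.INTER_CUBIC))
cv2.imwrite("pics/tt.png",cv2.resize(a[180:270,130:220],None,fx=6,fy=6,interpolation=cv2.INTER_CUBIC))
b=cv2.imread("pics/side0.png")
cv2.imwrite("pics/sz.png",cv2.resize(b[205:305,270:350],None,fx=6,fy=6,interpolation=cv2.INTER_CUBIC))
```

```text
(no output)
```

View pics/tz.png

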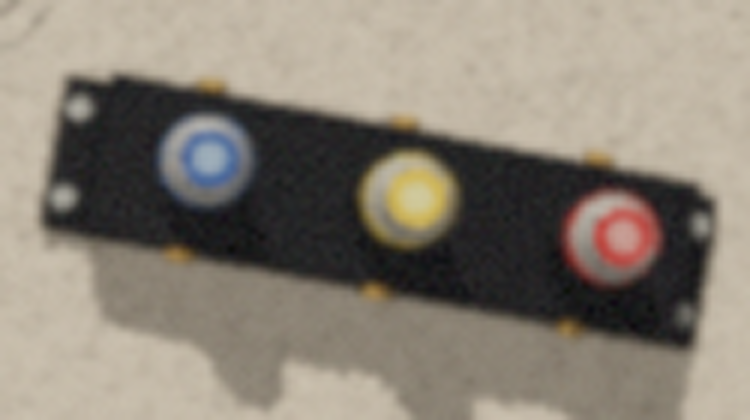

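View pics/sz.png

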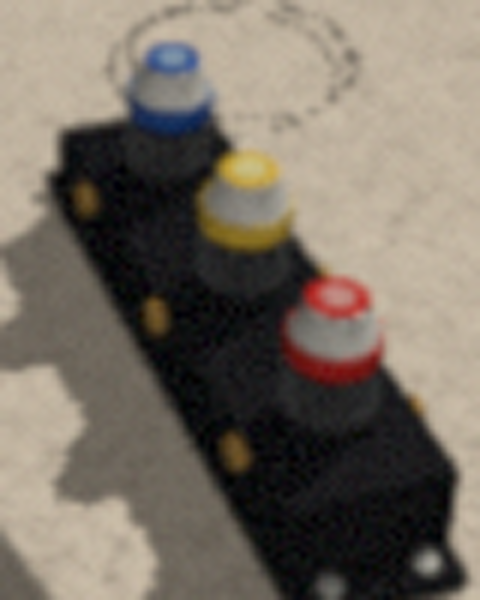

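View pics/tt.png

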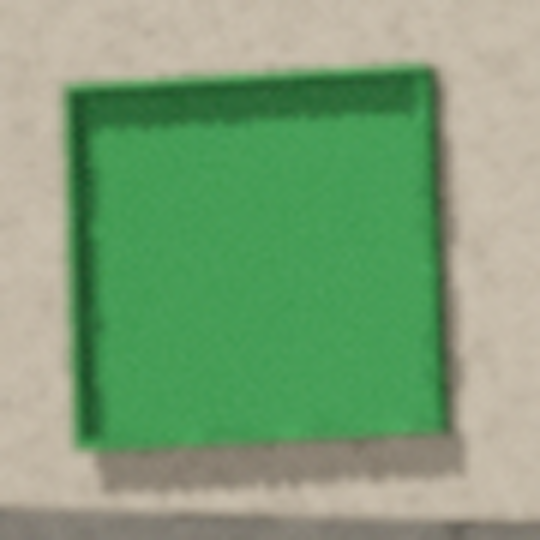

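```bash
cat > h.py <<'E'
from plant import readout,cams
import cv2,numpy as np
from scipy.spatial.transform import Rotation as Ro
def ray(n,uv):
    c=cams.get_calibration(n); p=cv2.undistortPoints(np.array([[uv]],float),c['mtx'],c['distortion'])[0,0]
    return -c['R'].T@c['t'], c['R'].T@np.array([*p,1])
def atz(n,uv,z):
    o,d=ray(n,uv); return o+d*(z-o[2])/d[2]
def cr(x,y,x0,y0,f=6): return (x0+(x+.5)/f-.5,y0+(y+.5)/f-.5)
def proj(n,X):
    c=cams.get_calibration(n); return cv2.projectPoints(np.array([X],float),cv2.Rodrigues(c['R'])[0],c['t'],c['mtx'],c['distortion'])[0].ravel()
E
python3 - <<'E'
from h import *
np.set_printoptions(precision=4,suppress=True)
for n,L,o in(("top",[(210,158),(415,200),(623,237)],(295,185)),("side",[(172,58),(249,168),(338,297)],(270,205))):
    P=[atz(n,cr(*p,*o),.082) for p in L]
    print(n,P,np.linalg.norm(P[0]-P[1]),np.linalg.norm(P[1]-P[2]))
for p in [(207,160),(410,200),(612,238)]: print("ring",atz("top",cr(*p,295,185),.070))
for p in [(68,87),(432,67),(450,432),(82,450)]: print("tray",atz("top",cr(*p,130,180),.018))
d=P[0]-P[2];print(np.degrees(np.arctan2(d[1],d[0])))
E
```

```text
top [array([ 0.4566, -0.0227,  0.082 ]), array([ 0.4444, -0.0892,  0.082 ]), array([ 0.4339, -0.1569,  0.082 ])] 0.06757923690808224 0.06849622288752803
side [array([ 0.4593, -0.0185,  0.082 ]), array([ 0.4481, -0.0852,  0.082 ]), array([ 0.4363, -0.1531,  0.082 ])] 0.06766079029236884 0.06891803744635393
ring [ 0.457  -0.0228  0.07  ]
ring [ 0.4453 -0.0896  0.07  ]
ring [ 0.4342 -0.1563  0.07  ]
tray [0.4891 0.3683 0.018 ]
tray [0.4988 0.2402 0.018 ]
tray [0.372 0.229 0.018]
tray [0.3627 0.3571 0.018 ]
80.33566598571532
```

{"method": "drive_tool", "body": {"series": "-1 1 0 0 0 0.31 91; -1 1 0 0 0 0.32 91; -1 1 0 0 0 0.33 91; -1 1 0 0 0 0.34 91; -1 1 0 0 0 0.35 91", "squeeze": 30}}

```text
time_s: 0.72
tool_pos: [0.2823, 0.4439, 0.1792]
orientation: [2.75, 1.519, -0.001]
contact_force: [-0.7, 0.5, 0.7]
grip_width: 0.0909
```

{"method": "drive_tool", "body": {"series": "-1 1 0 0 0 0.37 91; -1 1 0 0 0 0.39 91; -1 1 0 0 0 0.41 91; -1 1 0 0 0 0.43 91; -1 1 0 0 0 0.45 91"}}

```text
time_s: 1.35
tool_pos: [0.3022, 0.3043, 0.1793]
orientation: [2.897, 1.215, -0.0]
contact_force: [-0.1, -0.0, 1.3]
grip_width: 0.091
```

{"method": "drive_tool", "body": {"series": "0 1 0 0 0 0.45 91; 0 1 0 0 0 0.45 91; 0 1 0 0 0 0.45 91; 0 1 0 0 0 0.45 91; 0 1 0 0 0 0.45 91"}}

```text
time_s: 1.98
tool_pos: [0.367, 0.2284, 0.1793]
orientation: [3.02, 0.866, -0.0]
contact_force: [-0.2, 0.4, -0.9]
grip_width: 0.0911
```

{"method": "drive_tool", "body": {"series": "0 1 0 0 0 0.45 91; 0 1 0 0 0 0.45 91; 0 1 0 0 0 0.45 91; 0 1 0 0 0 0.45 91; 0 1 0 0 0 0.45 91"}}

```text
time_s: 2.6
tool_pos: [0.4116, 0.1392, 0.1793]
orientation: [3.101, 0.505, -0.001]
contact_force: [0.3, -0.6, -0.8]
grip_width: 0.0913
```

{"method": "drive_tool", "body": {"series": "0 1 0 0 0 0.45 91; 0 1 0 0 0 0.45 91; 0 1 0 0 0 0.45 91; 0 1 0 0 0 0.45 91; 0 1 0 0 0 0.45 91"}}

```text
time_s: 3.22
tool_pos: [0.4342, 0.0421, 0.1793]
orientation: [-3.139, -0.137, 0.001]
contact_force: [0.5, 1.2, 0.4]
grip_width: 0.091
```

{"method": "drive_tool", "body": {"series": "0 1 0 0 0 0.45 91; 0 1 0 0 0 0.45 91; 0 1 0 0 0 0.45 91; 0 0 0 0 0 0 91; 0 0 0 0 0 0 91"}}

```text
time_s: 3.85
tool_pos: [0.4366, -0.0168, 0.1793]
orientation: [-3.14, 0.082, 0.001]
contact_force: [0.5, -0.3, 0.7]
grip_width: 0.091
```

Run:
```python
from h import *
s=readout.get_state();print(s['time_s'],s['tool_pos'],s['orientation'])
R=Ro.from_rotvec(s['orientation']).as_matrix();print(R)
for n in("top","side"):
    cv2.imwrite(f"pics/{n}1.png",cams.get_image(n)[:,:,::-1])
a=cv2.imread("pics/side1.png");cv2.imwrite("pics/sz1.png",cv2.resize(a[130:310,230:400],None,fx=3,fy=3))
a=cv2.imread("pics/top1.png");cv2.imwrite("pics/tz1.png",cv2.resize(a[160:300,260:440],None,fx=4,fy=4))
d=np.array([.446,-.0875,s['tool_pos'][2]])-s['tool_pos'];print(R.T@d/.02, np.degrees(np.arctan2(R[1,0],R[0,0])))
```

```text
3.85 [ 0.43658013 -0.01677486  0.17932356] [-3.14030781e+00  8.17034728e-02  5.14283366e-04]
[[ 9.98647025e-01 -5.20001621e-02 -3.21538287e-04]
 [-5.20000894e-02 -9.98647054e-01  2.30559334e-04]
 [-3.33092386e-04 -2.13527373e-04 -9.99999922e-01]]
[ 6.54241910e-01  3.50698069e+00 -9.66759449e-04] -2.9807301710272722
```

View pics/sz1.png

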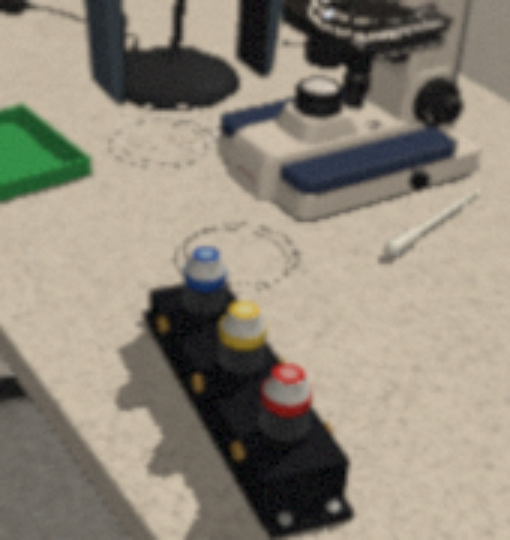

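View pics/tz1.png

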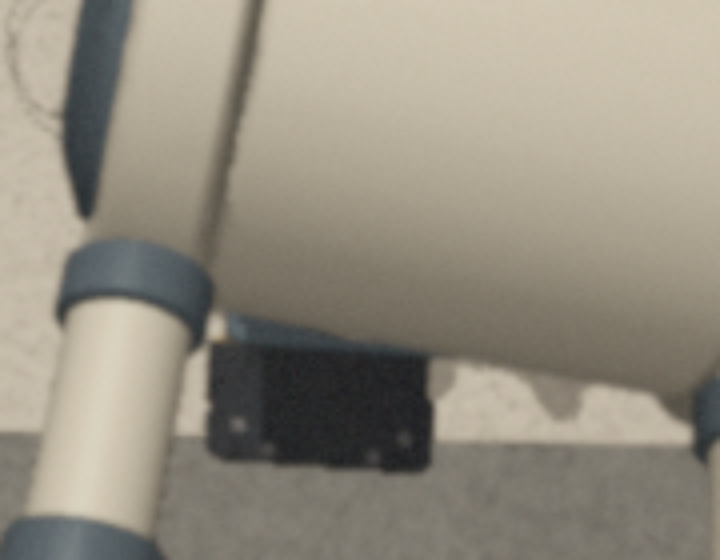

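In the side view the fingertips are at about (265,162) and (317,153), and all three objectives are untouched. Next I'll line up over yellow.

{"method": "drive_tool", "body": {"series": "0.2 0.9 0 0 0 0 91; 0.2 0.9 0 0 0 0 91; 0.2 0.9 0 0 0 0 91; 0.05 0.8 0 0 0 0 91; 0 0 1 0 0 1 91"}}

```text
time_s: 4.58
tool_pos: [0.447, -0.0888, 0.16]
orientation: [3.131, -0.25, 0.004]
contact_force: [0.3, 0.4, -0.6]
grip_width: 0.0911
```

{"method": "drive_tool", "body": {"series": "0 0 1 0 0 0.12 91; 0 0 1 0 0 0 91; 0 0 0.6 0 0 0 91; 0 0 0 0 0 0 91; 0 0 0 0 0 0 91"}}

```text
time_s: 5.2
tool_pos: [0.4464, -0.0878, 0.1079]
orientation: [3.13, -0.266, 0.001]
contact_force: [0.2, 0.3, 0.1]
grip_width: 0.0913
```

Run:
```python
from h import *
s=readout.get_state();print(s['time_s'],s['tool_pos'],s['orientation'])
R=Ro.from_rotvec(s['orientation']).as_matrix();print(np.degrees(np.arctan2(R[1,0],R[0,0])))
n="side"
a=np.ascontiguousarray(cams.get_image(n)[:,:,::-1]);cv2.imwrite("pics/side2.png",a)
z=cv2.resize(a[180:310,250:370],None,fx=5,fy=5,interpolation=cv2.INTER_CUBIC)
def m(X,c):
    u=proj(n,X);p=((u-[250,180]+.5)*5-.5); cv2.drawMarker(z,tuple(int(v) for v in p),c,0,10,1); print(u)
T=s['tool_pos'];m(T,(255,0,255))
for sx in(-1,1):
  for sy in(-1,1): m(T+R@np.array([sx*.0456,sy*.016,0]),(0,255,0))
cv2.imwrite("pics/sz2.png",z)
```

```text
5.2 [ 0.44638858 -0.08784165  0.10794338] [ 3.13012341e+00 -2.66382027e-01  1.05537462e-03]
-9.728610657145751
[311.8878319  222.23256608]
[286.02550577 221.76553009]
[291.96199653 231.21017607]
[330.48600188 213.84384102]
[337.69870605 222.69302571]
```

View pics/sz2.png

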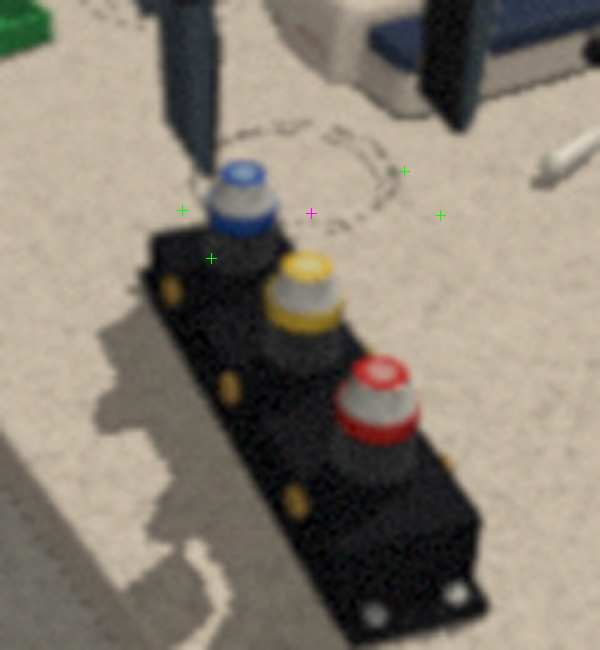

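The fingertips show about 17 px higher than the projected TCP, so they may retract when open. I'll close to 34 mm here, above the objective, to see where they end up.

{"method": "drive_tool", "body": {"series": "0 0 0 0 0 0 34; 0 0 0 0 0 0 34; 0 0 0 0 0 0 34; 0 0 0 0 0 0 34; 0 0 0 0 0 0 34"}}

```text
time_s: 5.88
tool_pos: [0.446, -0.0878, 0.1074]
orientation: [-3.13, 0.267, 0.0]
contact_force: [0.4, -0.1, 0.8]
grip_width: 0.0441
```

```bash
cat > look.py <<'E'
from h import *
import sys
s=readout.get_state();print(s['time_s'],s['tool_pos'],s['grip_width'])
R=Ro.from_rotvec(s['orientation']).as_matrix();n="side"
a=np.ascontiguousarray(cams.get_image(n)[:,:,::-1]);cv2.imwrite(f"pics/side{sys.argv[1]}.png",a)
x0,y0,w,h=[int(v) for v in sys.argv[2:6]]
z=cv2.resize(a[y0:y0+h,x0:x0+w],None,fx=5,fy=5,interpolation=cv2.INTER_CUBIC)
def m(X,c):
    u=proj(n,X);p=((u-[x0,y0]+.5)*5-.5); cv2.drawMarker(z,tuple(int(v) for v in p),c,0,10,1)
T=s['tool_pos'];m(T,(255,0,255))
for sx in(-1,1):
  for sy in(-1,1): m(T+R@np.array([sx*s['grip_width']/2,sy*.016,0]),(0,255,0))
cv2.imwrite(f"pics/sz{sys.argv[1]}.png",z)
E
python3 look.py 3 250 180 120 118
```

```text
5.875 [ 0.44600658 -0.08776331  0.10738648] 0.044103309639603
```

View pics/sz3.png

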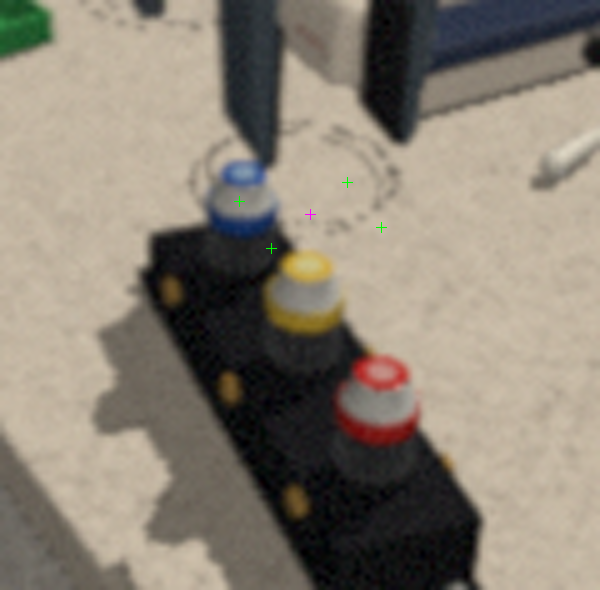

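Run:
```python
from h import *
s=readout.get_state();T=s['tool_pos'];R=Ro.from_rotvec(s['orientation']).as_matrix()
a=cv2.imread("pics/side3.png");x0,y0=230,60
z=cv2.resize(a[y0:y0+200,x0:x0+200],None,fx=3,fy=3,interpolation=cv2.INTER_CUBIC)
def m(X,c):
    p=((proj("side",X)-[x0,y0]+.5)*3-.5); cv2.drawMarker(z,tuple(int(v) for v in p),c,0,8,1)
for k,zz in enumerate([0,-.019,-.079]):
    m(T+R@np.array([0,0,zz]),[(255,0,255),(0,255,0),(0,0,255)][k])
for sx in(-1,1):
  for sy in(-1,1):
    m(T+R@np.array([sx*.038,sy*.089,-.079]),(0,0,255)); m(T+R@np.array([sx*.089,sy*.038,-.079]),(0,255,255))
cv2.imwrite("pics/b3.png",z)
b=cams.get_image("top")[:,:,::-1];cv2.imwrite("pics/top3.png",b)
```

```text
(no output)
```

View pics/b3.png

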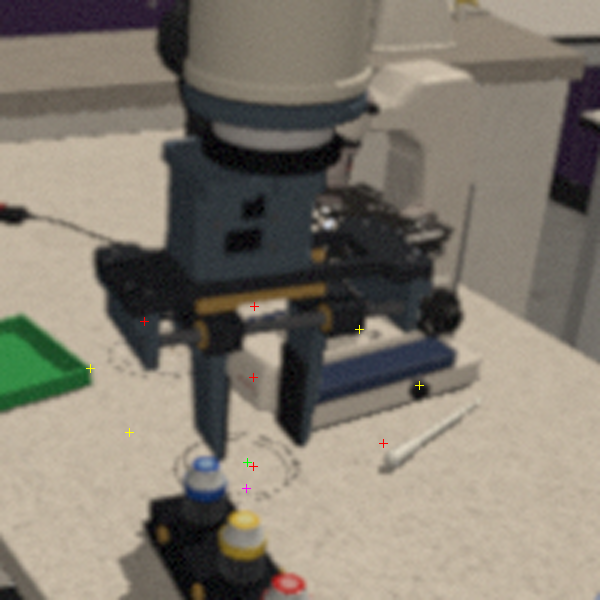

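View pics/top3.png

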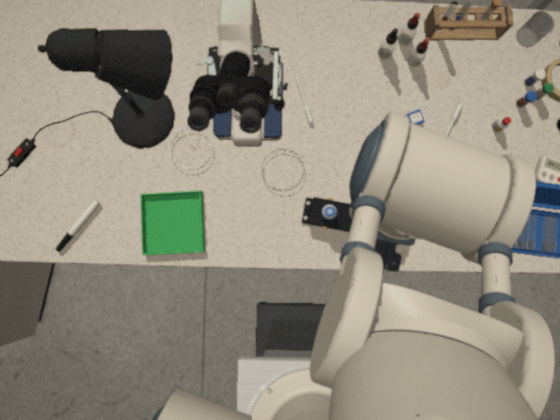

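Run:
```python
from h import *
T=np.array([.43658,-.01677,.17932]);R=Ro.from_rotvec([-3.1403,.0817,.0005]).as_matrix()
for h in(-.079,-.12,-.16,-.2):
  for sy in(-1,1): print(h,sy,proj("top",T+R@np.array([-.089,sy*.038,h])))
a=cv2.imread("pics/top1.png");cv2.imwrite("pics/tz1b.png",cv2.resize(a[230:300,290:390],None,fx=7,fy=7,interpolation=cv2.INTER_CUBIC))
```

```text
-0.079 -1 [307.2521452  271.01674377]
-0.079 1 [357.42633996 274.61507187]
-0.12 -1 [308.44293423 272.60042235]
-0.12 1 [361.97019035 276.42990568]
-0.16 -1 [309.76949648 274.36453988]
-0.16 1 [367.0285427 278.4494619]
-0.2 -1 [311.29592077 276.39427081]
-0.2 1 [372.8439746  280.77027426]
```

View pics/tz1b.png

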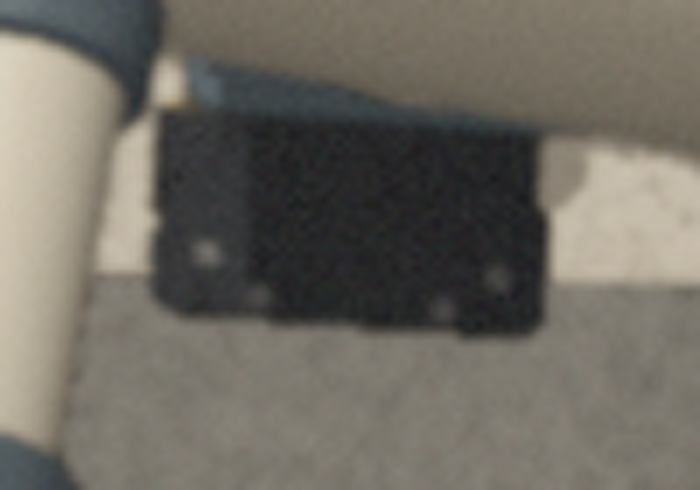

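The top view puts the gripper laterally where reported, within about 4 mm, so the side offset looks vertical. I'll reopen and go down to 0.06. That is safe either way, and I can look again there.

{"method": "drive_tool", "body": {"series": "0 0 0 0 0 0 91; 0 0 0 0 0 0 91; 0 0 0 0 0 0 91; 0 0 0 0 0 0 91; 0 0 0.8 0 0 0 91"}}

```text
time_s: 6.6
tool_pos: [0.4468, -0.088, 0.0919]
orientation: [3.13, -0.267, 0.003]
contact_force: [0.1, -0.5, -0.5]
grip_width: 0.0832
```

{"method": "drive_tool", "body": {"series": "0 0 0.8 0 0 0 91; 0 0 0.4 0 0 0 91; 0 0 0.4 0 0 0 91; 0 0 0 0 0 0 91; 0 0 0 0 0 0 91"}}

```text
time_s: 7.22
tool_pos: [0.4463, -0.0878, 0.0597]
orientation: [3.13, -0.267, 0.001]
contact_force: [0.6, -0.7, 1.4]
grip_width: 0.0908
```

```bash
python3 look.py 4 250 170 120 120; python3 -c "
from h import *
print(proj('side',[.2361,.5782,.1788]))"
```

```text
7.225 [ 0.44625496 -0.08784353  0.05971882] 0.0907659356133186
[123.14734867 102.72921766]
```

View pics/sz4.png

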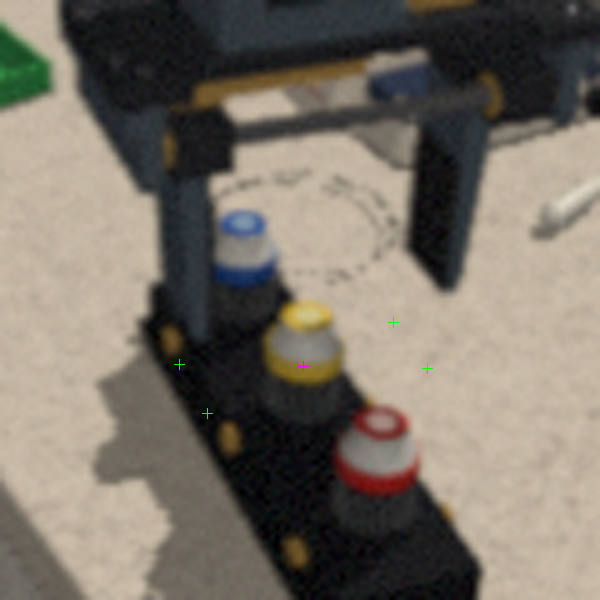

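Run:
```python
from h import *
import cv2
def mk(src,out,x0,y0,w,h,f,T,rv,g):
    a=cv2.imread(src);R=Ro.from_rotvec(rv).as_matrix()
    z=cv2.resize(a[y0:y0+h,x0:x0+w],None,fx=f,fy=f,interpolation=cv2.INTER_CUBIC)
    for sx in(-1,1):
      for sy in(-1,1):
        for hh,c in((0,(0,255,0)),(-.036,(0,0,255))):
          p=((proj("side",T+R@np.array([sx*(g/2+.0068),sy*.016,hh]))-[x0,y0]+.5)*f-.5); cv2.drawMarker(z,tuple(int(v) for v in p),c,0,8,1)
    cv2.imwrite(out,z)
mk("pics/side0.png","pics/c0.png",70,0,100,120,5,np.array([.23612,.57821,.17883]),[2.6073,1.75153,-.0017],.0917)
b=cams.get_image("top")[:,:,::-1];cv2.imwrite("pics/top4.png",cv2.resize(b[160:300,260:440],None,fx=4,fy=4))
T=readout.get_state()['tool_pos'];R=Ro.from_rotvec(readout.get_state()['orientation']).as_matrix()
for sy in(-1,1): print((proj("top",T+R@np.array([-.089,sy*.038,-.14]))-[260,160])*4)
```

```text
[332.18636948 401.94567599]
[512.74573483 436.590192  ]
```

View pics/c0.png

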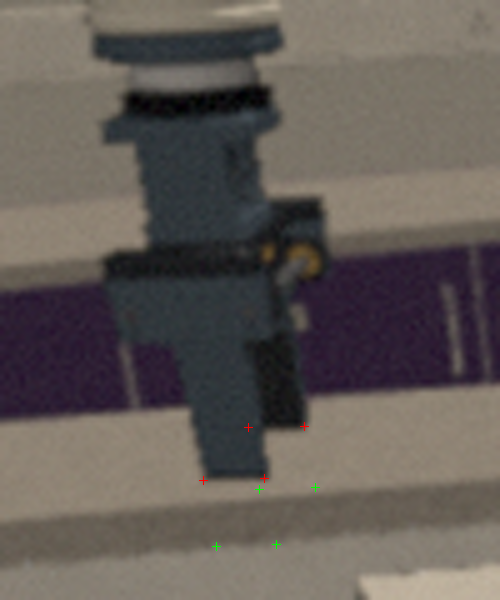

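View pics/top4.png

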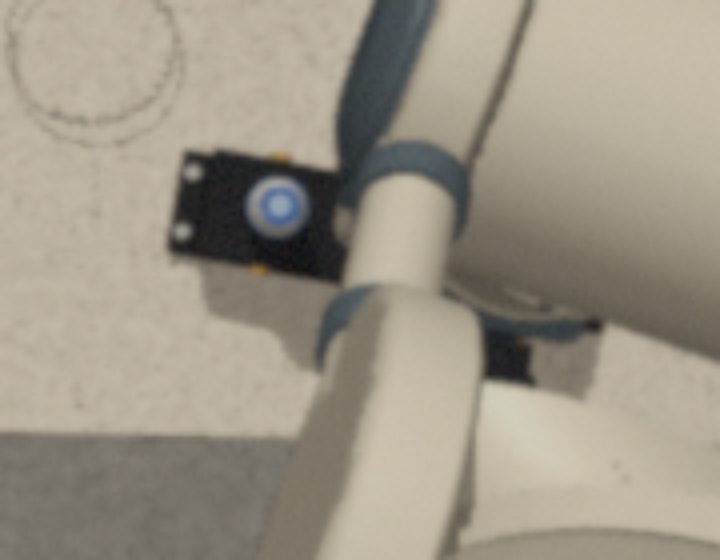

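At the start pose too, the visible tips sit about 36 mm above the reported TCP, and the red markers fit exactly. So I'll trust vision for height and go down in steps while watching force.

{"method": "drive_tool", "body": {"series": "0 0 0.5 0 0 0 91; 0 0 0.5 0 0 0 91; 0 0 0.5 0 0 0 91; 0 0 0.5 0 0 0 91; 0 0 0 0 0 0 91"}}

```text
time_s: 7.95
tool_pos: [0.4455, -0.0876, 0.0186]
orientation: [-3.13, 0.267, 0.003]
contact_force: [0.7, -0.3, 0.2]
grip_width: 0.091
```

```bash
sed -i "s#sy\*.016,0\]),(0,255,0))#sy*.016,-.036]),(0,255,0))#" look.py; python3 look.py 5 250 170 120 120
```

```text
7.95 [ 0.44547574 -0.08759173  0.01856081] 0.09098189165149727
```

View pics/sz5.png

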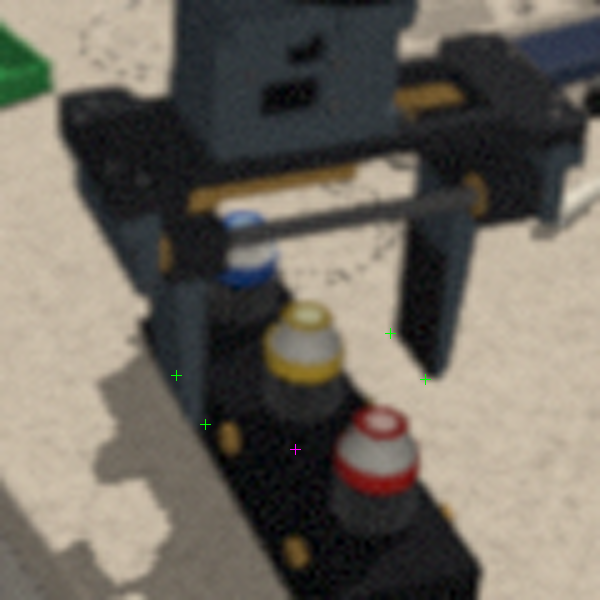

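Both fingers straddle yellow, and the predicted tips with the 36 mm offset match the picture. I'll shift 2 mm in x, go down 10 mm more and close.

{"method": "drive_tool", "body": {"series": "0.1 -0.05 0.25 0 0 0 91; 0 0 0.25 0 0 0 91; 0 0 0 0 0 0 60; 0 0 0 0 0 0 45; 0 0 0 0 0 0 38"}}

```text
time_s: 8.62
tool_pos: [0.4482, -0.0871, 0.0095]
orientation: [3.13, -0.267, 0.0]
contact_force: [-0.6, -0.3, 1.1]
grip_width: 0.064
```

```bash
python3 look.py 6 250 170 120 120
```

```text
8.625 [ 0.44824615 -0.08714439  0.0095447 ] 0.06402016493218425
```

View pics/sz6.png

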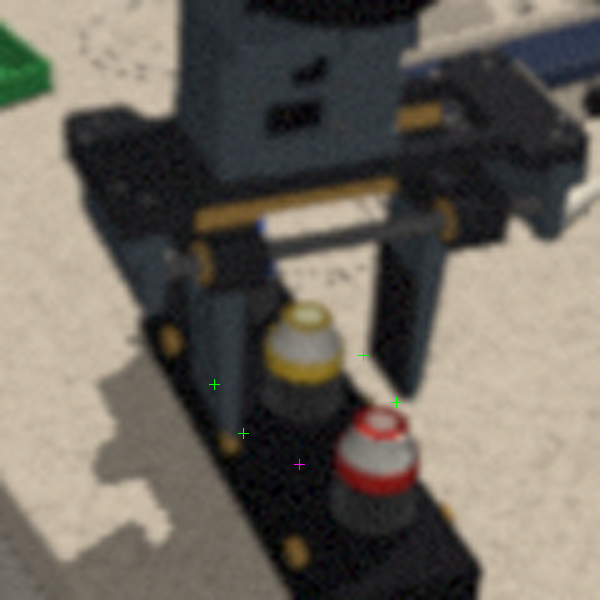

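{"method": "drive_tool", "body": {"series": "0 0 0 0 0 0 40; 0 0 0 0 0 0 36; 0 0 0 0 0 0 25; 0 0 0 0 0 0 20; 0 0 0 0 0 0 20", "squeeze": 40}}

```text
time_s: 9.3
tool_pos: [0.4474, -0.0869, 0.0094]
orientation: [-3.13, 0.267, 0.002]
contact_force: [-4.7, 0.1, 5.9]
grip_width: 0.0289
```

```bash
python3 look.py 7 250 170 120 120
```

```text
9.3 [ 0.44743069 -0.08690397  0.00939565] 0.02886142191525877
```

View pics/sz7.png

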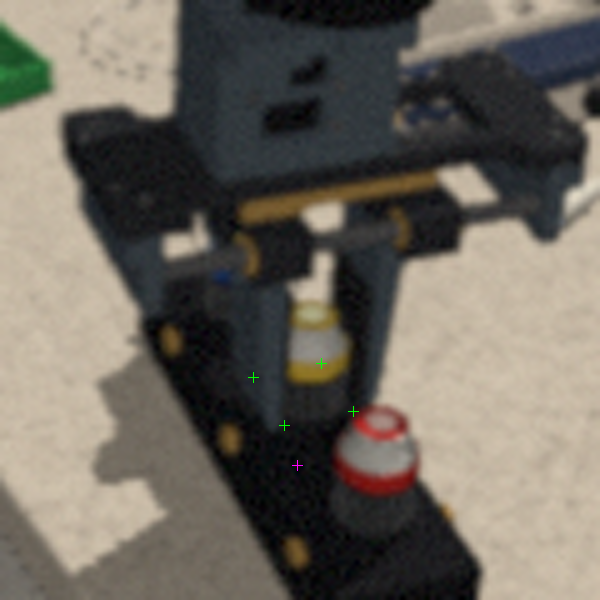

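Yellow is gripped at 28.9 mm, but pushed slightly to +x (side force −4.7 N). I'll move back 2 mm and then pull up.

{"method": "drive_tool", "body": {"series": "-0.1 0 0 0 0 0 20; 0 0 0 0 0 0 20; 0 0 -0.1 0 0 0 20; 0 0 -0.2 0 0 0 20; 0 0 -0.2 0 0 0 20"}}

```text
time_s: 9.98
tool_pos: [0.4461, -0.0867, 0.0196]
orientation: [-3.13, 0.267, 0.001]
contact_force: [-0.5, 0.1, -3.4]
grip_width: 0.0294
```

```bash
python3 look.py 8 250 170 120 120
```

```text
9.975 [ 0.4460884  -0.08672169  0.01956097] 0.029362556669714438
```

View pics/sz8.png

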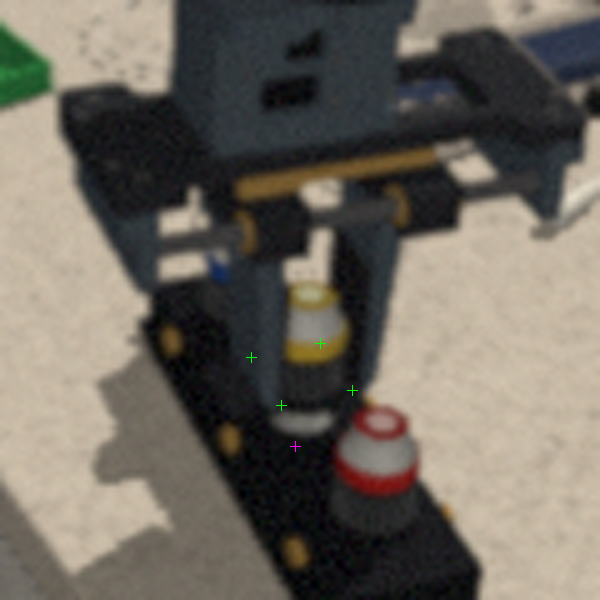

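{"method": "drive_tool", "body": {"series": "0 0 -0.4 0 0 0 20; 0 0 -0.6 0 0 0 20; 0 0 -0.8 0 0 0 20; 0 0 -1 0 0 0 20; 0 0 -1 0 0 0 20"}}

```text
time_s: 10.65
tool_pos: [0.4463, -0.0868, 0.0969]
orientation: [3.13, -0.267, 0.001]
contact_force: [0.4, -0.1, -1.1]
grip_width: 0.0292
```

{"method": "drive_tool", "body": {"series": "0 0 -1 0 0 0 20; 0 0 -1 0 0 0 20; 0 0 -0.6 0 0 0 20; 0 0 0 0 0 0 20; 0 0 0 0 0 0 20"}}

```text
time_s: 11.28
tool_pos: [0.4458, -0.0867, 0.147]
orientation: [-3.13, 0.267, 0.001]
contact_force: [0.6, -0.9, -1.6]
grip_width: 0.0293
```

```bash
python3 look.py 9 250 100 120 120
python3 - <<'E'
from h import *
a=cv2.imread("pics/side9.png");cv2.imwrite("pics/sz9.png",cv2.resize(a[100:310,200:400],None,fx=3,fy=3,interpolation=cv2.INTER_CUBIC))
E
```

```text
11.275 [ 0.44584385 -0.08667655  0.1469648 ] 0.029292387100589234
```

View pics/sz9.png

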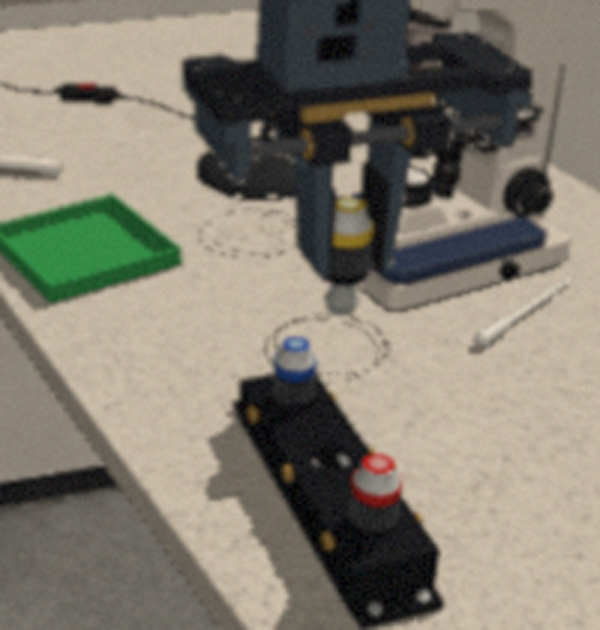

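Yellow is clear of its socket and held upright, and red and blue are still seated. I'll retract and swing to the tray.

{"method": "drive_tool", "body": {"series": "-0.6 0 0 0 0 0 20; -0.8 -0.4 0 0 0 -0.15 20; -0.7 -0.8 0 0 0 -0.35 20; 0 -1 0 0 0 -0.47 20; 0 -1 0 0 0 -0.47 20"}}

```text
time_s: 11.95
tool_pos: [0.4114, -0.0148, 0.1475]
orientation: [-3.141, 0.025, -0.0]
contact_force: [0.1, -0.3, -0.6]
grip_width: 0.029
```

{"method": "drive_tool", "body": {"series": "0 -1 0 0 0 -0.47 20; 0 -1 0 0 0 -0.47 20; 0 -1 0 0 0 -0.47 20; 0 -1 0 0 0 -0.47 20; 0 -1 0 0 0 -0.47 20"}}

```text
time_s: 12.58
tool_pos: [0.4032, 0.0845, 0.1475]
orientation: [-3.121, -0.361, 0.0]
contact_force: [0.1, 0.5, -0.7]
grip_width: 0.0292
```

{"method": "drive_tool", "body": {"series": "0 -1 0 0 0 -0.47 20; 0 -1 0 0 0 -0.47 20; 0 -1 0 0 0 -0.47 20; 0 -1 0 0 0 -0.47 20; 0 -1 0 0 0 -0.47 20"}}

```text
time_s: 13.2
tool_pos: [0.371, 0.1787, 0.1475]
orientation: [-3.053, -0.742, 0.0]
contact_force: [0.4, -0.4, -1.5]
grip_width: 0.0287
```

Run:
```python
from h import *
s=readout.get_state();T=s['tool_pos'];R=Ro.from_rotvec(s['orientation']).as_matrix()
print(T,s['grip_width'],np.degrees(np.arctan2(R[1,0],R[0,0])),R[:,2],R.T@(np.array([.431,.300,T[2]])-T)/.02)
```

```text
[0.3709963  0.17871577 0.14745646] 0.028693743704409577 27.313177720237814 [-1.46831286e-04  9.48445537e-05 -9.99999985e-01] [ 5.44828649e+00 -4.01147624e+00  1.34636412e-04]
```

{"method": "drive_tool", "body": {"series": "0.6 -1 0 0 0 0 20; 0.9 -1 0 0 0 0 20; 1 -1 0 0 0 0 20; 1 -0.6 0 0 0 0 20; 1 -0.4 0 0 0 0 20"}}

```text
time_s: 13.82
tool_pos: [0.4149, 0.2911, 0.1475]
orientation: [-3.053, -0.74, 0.001]
contact_force: [0.0, -0.4, -0.9]
grip_width: 0.0294
```

{"method": "drive_tool", "body": {"series": "0.7 0 0 0 0 0 20; 0.25 0 0.5 0 0 0 20; 0 0 1 0 0 0 20; 0 0 1 0 0 0 20; 0 0 0.6 0 0 0 20"}}

```text
time_s: 14.45
tool_pos: [0.4321, 0.2977, 0.0841]
orientation: [3.054, 0.736, -0.003]
contact_force: [0.0, 0.1, -2.0]
grip_width: 0.0293
```

```bash
python3 look.py 10 170 90 120 120
```

```text
14.45 [0.43207626 0.29765825 0.08412071] 0.02932858008688269
```

View pics/sz10.png

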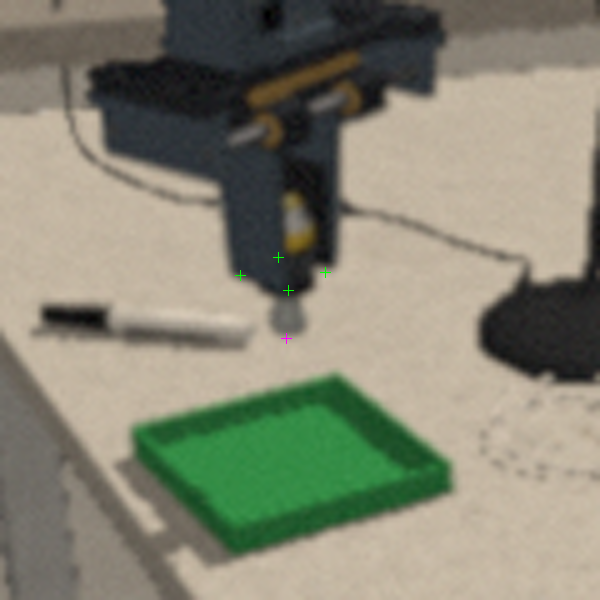

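The objective hangs over the tray, with its stub bottom at the magenta TCP mark. I'll lower it.

{"method": "drive_tool", "body": {"series": "0 0 1 0 0 0 20; 0 0 1 0 0 0 20; 0 0 0.7 0 0 0 20; 0 0 0.4 0 0 0 20; 0 0 0.3 0 0 0 20"}}

```text
time_s: 15.12
tool_pos: [0.4333, 0.2985, 0.0173]
orientation: [-3.054, -0.736, -0.0]
contact_force: [-0.2, 0.1, -1.0]
grip_width: 0.0291
```

{"method": "drive_tool", "body": {"series": "0 0 0.1 0 0 0 20; 0 0 0.05 0 0 0 20; 0 0 0.05 0 0 0 20; 0 0 0 0 0 0 20; 0 0 0 0 0 0 20"}}

```text
time_s: 15.75
tool_pos: [0.4332, 0.2985, 0.0135]
orientation: [-3.054, -0.736, -0.0]
contact_force: [0.8, 0.0, -1.6]
grip_width: 0.0292
```

```bash
python3 look.py 11 170 110 120 120;python3 -c "
from plant import readout
print(readout.get_state()['contact_force'])"
```

```text
15.75 [0.4331839  0.2984773  0.01354414] 0.029176868732583634
[-0.32239404  0.16245686 -1.60281794]
```

View pics/sz11.png

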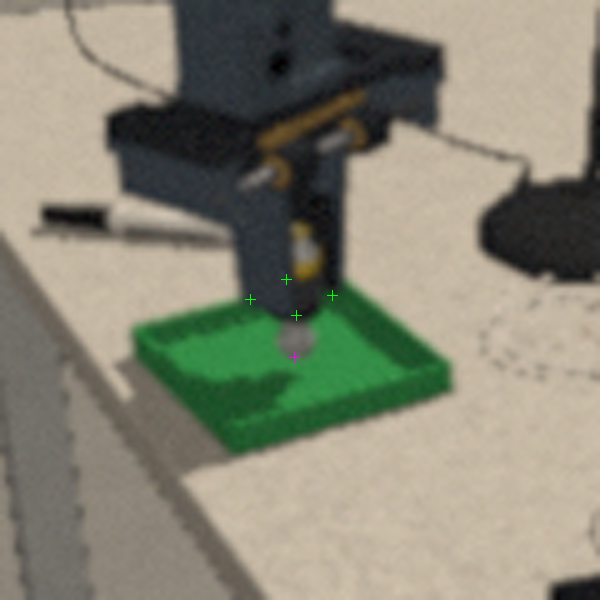

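Not down yet, about 12 mm to go. I'll lower slowly until the force rises.

{"method": "drive_tool", "body": {"series": "0 0 0.15 0 0 0 20; 0 0 0.15 0 0 0 20; 0 0 0.1 0 0 0 20; 0 0 0.05 0 0 0 20; 0 0 0 0 0 0 20"}}

```text
time_s: 16.42
tool_pos: [0.433, 0.2984, 0.0043]
orientation: [3.054, 0.736, -0.0]
contact_force: [-0.7, -0.4, -1.3]
grip_width: 0.0295
```

{"method": "drive_tool", "body": {"series": "0 0 0.05 0 0 0 20; 0 0 0.05 0 0 0 20; 0 0 0 0 0 0 20; 0 0 0 0 0 0 20; 0 0 0 0 0 0 20"}}

```text
time_s: 17.05
tool_pos: [0.4332, 0.2985, 0.0025]
orientation: [-3.054, -0.736, -0.0]
contact_force: [-0.4, -0.3, -2.3]
grip_width: 0.0289
```

{"method": "drive_tool", "body": {"series": "0 0 0.05 0 0 0 20; 0 0 0.05 0 0 0 20; 0 0 0 0 0 0 20; 0 0 0 0 0 0 20; 0 0 0 0 0 0 20"}}

```text
time_s: 17.68
tool_pos: [0.4333, 0.2986, 0.0013]
orientation: [-3.054, -0.736, -0.001]
contact_force: [-4.6, -1.9, 20.4]
grip_width: 0.0297
```

Contact with the tray floor at +20 N. I'll ease off a hair and release.

{"method": "drive_tool", "body": {"series": "0 0 -0.03 0 0 0 20; 0 0 0 0 0 0 20; 0 0 0 0 0 0 31; 0 0 0 0 0 0 34; 0 0 0 0 0 0 38", "squeeze": 10}}

```text
time_s: 18.3
tool_pos: [0.4331, 0.2984, 0.0009]
orientation: [3.054, 0.736, -0.0]
contact_force: [0.3, -0.7, -0.4]
grip_width: 0.0379
```

{"method": "drive_tool", "body": {"series": "0 0 0 0 0 0 60; 0 0 0 0 0 0 80; 0 0 0 0 0 0 80; 0 0 0 0 0 0 80; 0 0 0 0 0 0 80"}}

```text
time_s: 18.92
tool_pos: [0.4331, 0.2984, 0.001]
orientation: [-3.054, -0.736, 0.0]
contact_force: [-0.4, -0.4, -0.4]
grip_width: 0.0792
```

```bash
python3 look.py 12 170 110 120 120
```

```text
18.925 [0.43309948 0.29844871 0.00101056] 0.07923973522542448
```

View pics/sz12.png

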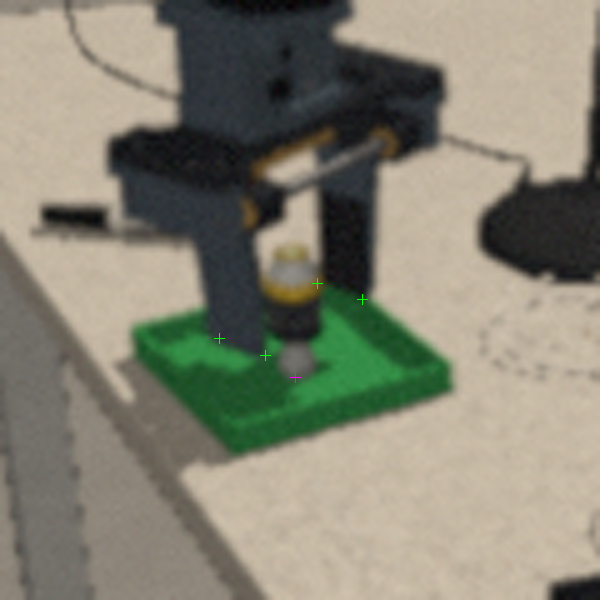

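Yellow stands upright in the tray near (292,300 in the crop) with clear gaps to both fingers. I'll lift straight up.

{"method": "drive_tool", "body": {"series": "0 0 -0.3 0 0 0 80; 0 0 -0.7 0 0 0 80; 0 0 -1 0 0 0 80; 0 0 -1 0 0 0 80; 0 0 -1 0 0 0 80"}}

```text
time_s: 19.6
tool_pos: [0.4333, 0.2985, 0.0827]
orientation: [-3.054, -0.736, -0.001]
contact_force: [-0.3, 0.1, -1.5]
grip_width: 0.08
```

{"method": "drive_tool", "body": {"series": "0 0 -1 0 0 0 80; 0 0 -1 0 0 0 80; 0 0 -1 0 0 0 80; 0 0 0 0 0 0 80; 0 0 0 0 0 0 80"}}

```text
time_s: 20.23
tool_pos: [0.4329, 0.2983, 0.141]
orientation: [3.054, 0.736, 0.0]
contact_force: [-0.6, 0.5, -0.1]
grip_width: 0.08
```

```bash
python3 look.py 13 170 110 180 190
python3 - <<'E'
from h import *
print(readout.get_state()['tool_pos'],readout.get_state()['contact_force'])
a=cv2.imread("pics/side13.png")[110:300,170:350];cv2.imwrite("pics/sz13.png",cv2.resize(a,None,fx=3,fy=3,interpolation=cv2.INTER_CUBIC))
print(proj("side",[.433,.2985,.074])-[170,110])
E
```

```text
20.225 [0.43289185 0.29832405 0.14100152] 0.07997665017641162
[0.43273229 0.29823566 0.14064196] [ 1.04346948 -0.46696959  0.05322295]
[57.31106026 50.62851904]
```

View pics/sz13.png

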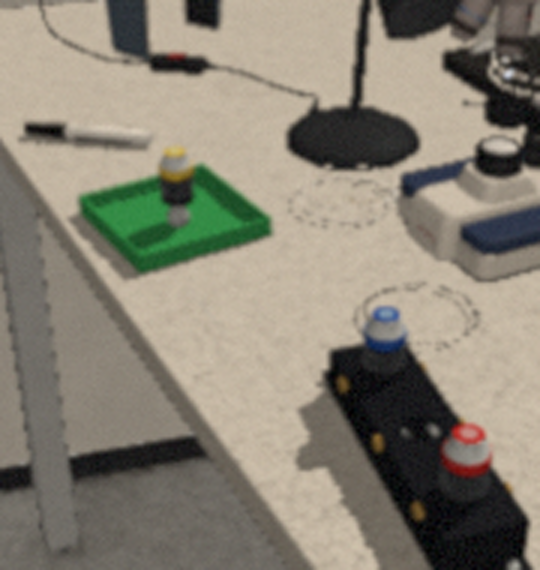

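```bash
python3 -c "
from plant import workorder
print(workorder.close_job())"
```

```text
the job is handed in; nothing more can be done
None
```

I pulled the yellow-ringed objective straight up out of the middle socket and stood it upright near the centre of the green tray. I then backed the open gripper off about 14 cm above it and handed the job in at about 20 s; no verdict was reported.

- **Last checks:** The final side picture shows yellow standing in the tray at about (0.433, 0.298), judged from where the gripper let go. The red and blue tops are within 1 px of where they started. The contact force reads about 1 N, which is noise.
- **Setting down:** The force reached about 20 N when the objective met the tray floor. I eased off before opening the fingers.
- **What disagreed:** In the side camera the fingertips sat about 36 mm higher than the reported tool point, at every pose I compared. I set the grip height from the pictures, and the grasp and pull confirmed it. The two cameras also disagreed by about 4 mm on where the objectives were. The first grip therefore pushed yellow about 2 mm sideways (about 5 N), and I corrected that before pulling.

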